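# Refit a trolley wheel and press its hub cap home

### The job

Slide the loose wheel that fits, the one with the wide bore (the other wheel's bore is too small for this axle), down over the bare stub axle of the trolley rail until it rests on the axle's shoulder. Then press the loose flanged hub cap, open side down, straight onto the axle's split snap nose until it clicks and its flange sits flat on the wheel hub, and keep pressing: finish while your fingers are still on the cap, bearing down on it with a firm, steady push of about 10 N. Leave the tools lying round the work where they are.

Things in the scene. Friction and masses are not known exactly. Their poses are not given: they have to be found in the camera images.
- rail: Heavy fixed grey steel trolley side rail lying on the bench: tube 330 mm long (its y), 46 wide (x), 25 high; low tabs on its +x side reach 51 mm from its centre line. Two stub axles stand up from it: at y = +105 mm with wheel and cap already on (top 84 mm above the bench, an example of the finished fit), at y = -105 mm bare. Origin: centre of its underside, z up.
- axle_seat (a point): Centre of the bare axle's shoulder, 30 mm across, 33 mm above the bench, on which the wheel's underside must rest; z up. Above it: axle 20 mm in diameter for 25 mm, then a split snap nose of four sprung steel quarters: neck 14 mm across, widest 19.6 mm at 34.5 to 35.5 mm above this point, tapering to a flat tip 10 mm across at 44 mm. Each quarter yields inward up to 3 mm.
- axle_tip (a point): Centre of the flat tip of the bare axle's snap nose: 77 mm above the bench, 44 mm above axle_seat; z up.
- wheel: The loose wheel that fits, lying flat on the bench: black rubber tyre 58 mm in diameter, 24 mm wide, grey ribbed hub with a boss 30 mm across and 26 mm thick, both faces alike; bore 22.5 mm, right through, chamfered mouths; about 0.11 kg. Origin: centre of its underside; z along the bore, up. Fitted, its origin is at axle_seat and its hub top 26 mm higher.
- odd_wheel: A loose wheel from another trolley, alike in all but its bore, which is only 14 mm: it does not go over the 20 mm axle. Lies flat on the bench; it may be pushed aside. Origin: centre of its underside; z along the bore, up.
- hub_cap: Loose bright steel cap, open side down on the bench, 25 mm high, about 0.05 kg: flange 40 mm in diameter, 5.5 mm thick; above it a closed dome 28 mm in diameter with vertical sides from 5.5 to 20 mm height, to be gripped from above with the fingertips just over the flange. Origin: centre of its underside; z up. Home: underside on the wheel hub, 26 mm above axle_seat.
- cap_lip (a point): Centre of the cap's inner lip, 15.5 mm across, 3 mm above its underside (mouth funnel 19.5 mm, hollow above 22 mm). It meets the snap nose with the cap's underside about 10 mm above the wheel hub; the push rises to some 8 to 16 N at about 6 mm, drops sharply at about 5 mm (the click), and the nose then draws the cap down until its flange stops hard on the hub.
- adjustable_wrench: Bystander: steel adjustable wrench 199 mm long, 12 mm high, lying on the bench near its front edge. Origin: centre of its underside.
- pencil: Bystander: carpenter's pencil 166 mm long, 6 mm high, lying on the bench. Origin: centre of its underside.

How it is judged:
On the way, in this order (a step that is already met when the one before it is completed fails the run):
1. the wide-bored wheel is on the bare axle, down on its shoulder (horizontal distance between wheel and axle_seat below 0.004 m and z of wheel in the frame of axle_seat below 0.003 m and angle between wheel's own z axis and vertical below 0.08 rad), for 0.2 s.
2. the hub cap has snapped on, its flange is down on the wheel hub, and it is kept pressed there with more than 4 N for 0.8 s (horizontal distance between hub_cap and axle_seat below 0.004 m and z of hub_cap in the frame of axle_seat below 0.0285 m and angle between hub_cap's own z axis and vertical below 0.08 rad and contact force between hub_cap and wheel above 4 N), for 0.8 s.
At the end, for the whole second after the job is handed in: The 22.5 mm bore wheel is on the bare axle (within 4 mm of its axis, 3 mm of the shoulder, level); the hub cap is snapped on (underside within 2.5 mm of the hub top, within 4 mm of the axis, level); the fingers still press it on the wheel with 4 to 60 N (all of step 1 and all of step 2 and contact force between hub_cap and wheel below 60 N and contact force between the fingers and hub_cap above 2 N); the arm keeps its last pose, push and grip.
It fails at once if the adjustable wrench or the pencil is pushed more than 40 mm away (distance of any of adjustable_wrench, pencil from where it was at the start of the episode above 0.04 m).
It also fails if it takes over 72 s, if anything falls off the work surface, if the arm or the gripper's body presses on something with over 40 N, if the wrist force passes 120 N, or if a joint passes its speed limit or range.

### The arm

A 6-joint arm with a two-finger parallel gripper is mounted at the origin on a cart in front of the work surface, level with it; the furniture and walls round the work are solid. World frame = base frame: x ahead of the robot, y to its left, z up, the work surface at z = 0. Lengths are in m, angles in rad, forces in N, time in s.
With the tool pointing down it reaches from about 0.35 to 0.975 m from the base axis. Payload 7.1 kg.
Tool frame: the origin (TCP) lies on the centre line of the jaws, within the pads' length; the fingertips stand 17 mm ahead of it and the grasp point (between the pads) lies 2 mm behind it (manip.nose_length is the distance from the TCP to the fingertips, in m); z points along the fingers, y is the line along which they close (so a half turn about z gives the same grasp; the last joint's range is limited). The gripper opens to 88 mm and grips with 3 to 60 N. Pads are 20 mm wide; open, the fingers measure 115 mm over their backs; the gripper's body (75 mm by 178 mm) begins 61 mm behind the grasp point.
Start: joints at [-1.26, 0.423, 1.63, -0, 1.089, -0.019], TCP at [0.202, -0.591, 0.24] pointing down, gripper open.
Joint ranges: [-3, 3], [-0.9, 2.11], [0.09, 2.58], [-1.31, 4.45], [0.11, 2.69], [-2.54, 2.54]. Speed limits (rad/s): [2.39, 2.39, 3.01, 3.14, 3.14, 3.14].

### API

Orientations are given as a unit quaternion [x, y, z, w].
In Python, from rig import manip gives the robot as it stands.
- The arm moves only by the tool nudge_tcp, called by a JSON object that holds its "fn" and its "kwargs", one argument or row to a line. Schema: {"type":"object","properties":{"increments":{"type":"array","items":{"type":"array","items":{"type":"number"},"minItems":5,"maxItems":5},"minItems":1,"maxItems":5},"only":{"type":"string"},"quiet":{"type":"boolean"},"lines":{"type":"string"}},"required":["increments"],"additionalProperties":false}. increments is a list of rows, 1 to 5 of them, each of 5 numbers: dx, dy, dz in units of 5 mm, then a turn about the tool's z in rad, then the opening from 0.0 (shut) to 1.0 (fully open); each row is the pose to reach, as a shift and turn from the pose commanded when the call began, along the tool's axes at that moment; what a row does not reach only later rows make up. A row lasts 1/8 s, in which the tool goes at most 0.0625 m and 0.188 rad, less where a joint would pass 70% of its speed; a pose out of reach is approached as far as the arm can. The fingers move at their own pace and stop on an object; the grip force is fixed at half the most. Time passes only in rows, so rows that do not move let the fingers close. The tool returns the time, the measured TCP pose, the force, the opening and the grip force at its end. only (a regular expression) keeps the lines of the reply that match it, lines (a string "A,B") keeps lines A to B, and quiet returns only ok. Input that does not fit is refused with a message, and nothing moves.
- manip.sense(): the state, without advancing time (a new reading comes with each control period).
- manip.read_camera(name): name is "scene" or "top"; returns the picture (384x512x3 uint8, red, green, blue); there is no depth.
- manip.get_calibration(name): a dict with "intrinsics" (3x3 intrinsics, pixels), "dist" ([k1, k2, p1, p2, k3] as OpenCV has them; the pictures are not rectified), "origin" and "orientation" of the camera in the world. Camera axes: x right, y down, z forward; pixel columns grow to the right and rows downward; lengths in m; the calibration is good to about 2 mm. A picture is of the moment at which its call begins. get_calibration takes no time and is no camera call.
- manip.sign_off(): hands the job in; it is judged then, once.
The state is a dict: "time_s": time; "joint_positions": joint angles; "joint_velocities": joint speeds; "effort": joint torques, N m; "tool_pos": TCP position; "ee_rot": TCP orientation; "force": force on the tool from outside, world axes, zero at the start; "torque": the same for the moment, N m; "finger_gap": opening from 0.0 (shut) to 1.0 (fully open); "finger_force": force on a finger pad.
Only numpy, scipy, OpenCV 4.12 (cv2) and the standard library are available. Lean on these libraries where they do the work, as an engineer would, in place of code of your own. Each camera call takes 0.05 s, during which the arm holds its last target. There are 200 camera calls.

## Working session

There is one attempt and no reset: what is moved stays moved. The work goes in short steps, Python scripts to look and compute and a tool call to move; the robot and the scene stay as the last step left them, time stands still between calls to the robot, and variables do not carry over. Pictures are saved under pics/ and viewed, at most 10 in all, crops included, and the job is handed in when it is done.

```bash
ls; mkdir -p pics
```

Run:
```python
from rig import manip
import cv2
for n in("scene","top"):
    im=manip.read_camera(n); cv2.imwrite(f"pics/{n}0.png",cv2.cvtColor(im,cv2.COLOR_RGB2BGR))
    c=manip.get_calibration(n); print(n,c)
s=manip.sense(); print(s["tool_pos"],s["ee_rot"],s["force"],manip.nose_length)
```

```text
pics
rig.py
scene {'intrinsics': array([[435.66383968,   0.        , 259.17161177],
       [  0.        , 435.66383968, 195.93395222],
       [  0.        ,   0.        ,   1.        ]]), 'dist': array([0.02695306, 0.        , 0.        , 0.        , 0.        ]), 'origin': array([-0.22230509,  0.44378316,  1.01132264]), 'orientation': array([-0.45426843,  0.81402973, -0.3191521 ,  0.17069777])}
top {'intrinsics': array([[350.25538312,   0.        , 259.75270212],
       [  0.        , 350.25538312, 192.30118955],
       [  0.        ,   0.        ,   1.        ]]), 'dist': array([-0.03267431,  0.        ,  0.        ,  0.        ,  0.        ]), 'origin': array([ 0.4533155 , -0.01798891,  1.00384107]), 'orientation': array([ 0.71194479, -0.70121486,  0.02709965, -0.02641867])}
[ 0.20228714 -0.59088838  0.23899791] [ 9.86433817e-01  1.64158137e-01 -9.67472388e-05 -6.48694004e-04] [-0.08726835  0.34196861  0.67477809] 0.017
```

View pics/scene0.png

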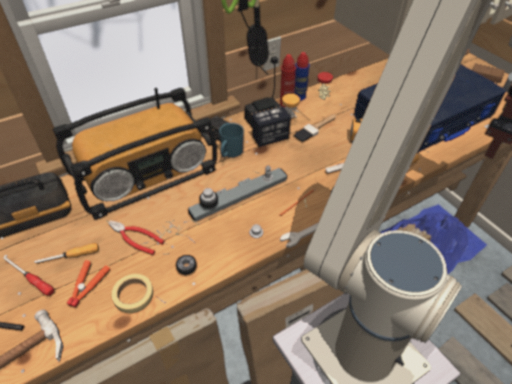

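View pics/top0.png

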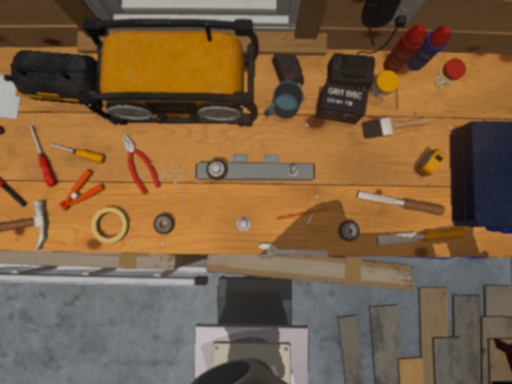

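The top view shows wheels at about (164,223) and (348,230), the cap at (244,224), the bare axle at about (293,170), the fitted one at (217,169), the wrench at (290,250) and the pencil at (300,214). I'll zoom in on these.

Create h.py:
```python
from rig import manip
import cv2, numpy as np
from scipy.spatial.transform import Rotation as R
def ray(n,uv):
    c=manip.get_calibration(n)
    p=cv2.undistortPoints(np.array([[uv]],float),c["intrinsics"],c["dist"])[0,0]
    return np.array(c["origin"]),R.from_quat(c["orientation"]).apply([p[0],p[1],1.])
def onz(n,uv,z):
    o,d=ray(n,uv); return o+d*(z-o[2])/d[2]
def pix(n,P):
    c=manip.get_calibration(n); r=R.from_quat(c["orientation"]).inv()
    return cv2.projectPoints(r.apply(np.array([P])-c["origin"]),np.zeros(3),np.zeros(3),c["intrinsics"],c["dist"])[0].ravel()
def tri(n1,u1,n2,u2):
    o,d=ray(n1,u1);p,e=ray(n2,u2)
    t=np.linalg.lstsq(np.c_[d,-e],p-o,rcond=None)[0]
    a,b=o+d*t[0],p+e*t[1]; return (a+b)/2,np.linalg.norm(a-b)
def crop(im,x,y,w,h,k): return cv2.resize(im[y:y+h,x:x+w],None,fx=k,fy=k,interpolation=cv2.INTER_CUBIC)
```

Run:
```python
from h import *
t=cv2.imread("pics/top0.png");s=cv2.imread("pics/scene0.png")
a=np.hstack([crop(t,144,203,40,40,6),crop(t,224,204,40,40,6),crop(t,328,210,40,40,6)])
b=crop(t,196,150,120,40,6)
cv2.imwrite("pics/c1.png",np.vstack([a,b]))
a=np.hstack([crop(s,166,245,40,40,6),crop(s,236,212,40,40,6),crop(s,280,220,40,40,6)])
b=crop(s,186,160,120,60,6)
cv2.imwrite("pics/c2.png",np.vstack([a,b]))
for uv in [(164,223),(348,230)]: print(onz("top",uv,.024))
print(onz("top",(244,224),.025),onz("top",(293,170),.077),onz("top",(217,169),.084))
```

```text
[0.43757451 0.24776989 0.024     ]
[ 0.42589789 -0.26621176  0.024     ]
[0.438394  0.0241465 0.025    ] [ 0.584641  -0.1061473  0.077    ] [0.58324205 0.09579747 0.084     ]
```

View pics/c1.png

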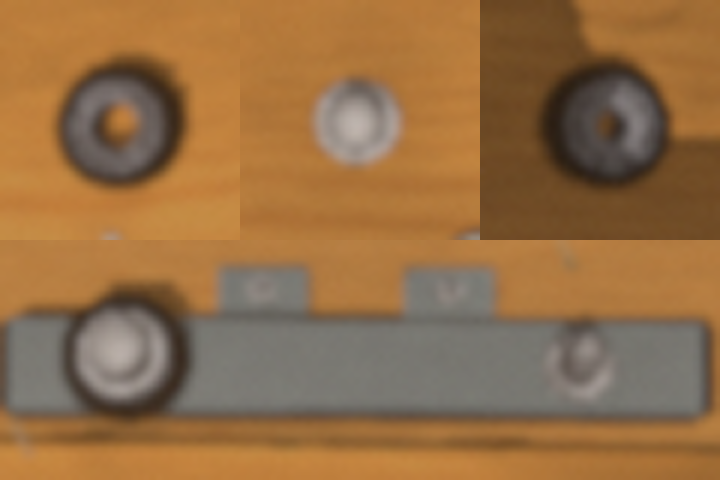

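View pics/c2.png

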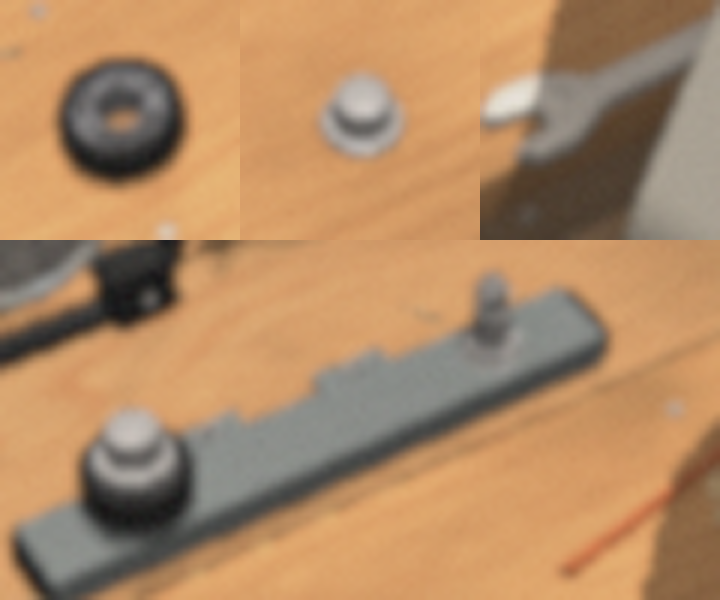

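Run:
```python
from h import *
t=cv2.imread("pics/top0.png");s=cv2.imread("pics/scene0.png")
def blob(im,x,y,w,h,f):
    hsv=cv2.cvtColor(crop(im,x,y,w,h,4),cv2.COLOR_BGR2HSV)
    m=f(hsv).astype(np.uint8)
    n,l,st,c=cv2.connectedComponentsWithStats(m)
    k=1+np.argmax(st[1:,4]); cs=max(cv2.findContours((l==k).astype(np.uint8),0,2)[0],key=cv2.contourArea)
    f=lambda p:((np.array(p)+.5)/4-.5+[x,y])
    r=cv2.minAreaRect(cs); e=cv2.fitEllipse(cs)
    return f(c[k]),f(r[0]),np.array(r[1])/4,r[2],f(e[0]),np.array(e[1])/4
P=lambda *a:print(*[np.round(q,2) for q in a])
low=lambda h:h[...,1]<90
dark=lambda h:(h[...,1]<100)
for nm,im,b in[("topwheel",t,(144,203,40,40)),("topcap",t,(230,210,28,28)),("scwheel",s,(166,245,40,40)),("sccap",s,(240,216,30,32))]:
    r=blob(im,*b,dark); P(nm,*r)
    n="top" if "top" in nm else "scene"
    P("  ell@z0/12/25",onz(n,r[4],0)*1e3,onz(n,r[4],.012)*1e3,onz(n,r[4],.025)*1e3)
r=blob(t,186,140,140,50,low);P("rail",*r)
hsv=cv2.cvtColor(t,cv2.COLOR_BGR2HSV)
# bore orange
r=blob(t,156,215,16,16,lambda h:h[...,1]>105);P("bore",*r,onz("top",r[0],.013)*1e3)
# rail edges: profile columns away from tabs/axles
g=crop(t,186,140,140,50,4)
S=cv2.cvtColor(g,cv2.COLOR_BGR2HSV)[...,1].astype(int);V=g.max(2).astype(int)
for c in(310//1,240,560-80,450): 
    col=S[:,int((c))]; w=np.where(col<90)[0]; P(c/4+186,w.min()/4+140,w.max()/4+140)
w=np.where(S[(176-140)*4]<90)[0];P("row176",w.min()/4+186,w.max()/4+186)
w=np.where(S[(166-140)*4]<90)[0];P("row166",w.min()/4+186,w.max()/4+186)
```

```text
Traceback (most recent call last):
numpy._core._exceptions._UFuncNoLoopError: ufunc 'multiply' did not contain a loop with signature matching types (dtype('<U8'), dtype('float64')) -> None
```

Add to h.py:
```python
def blob(im,x,y,w,h,f):
    hsv=cv2.cvtColor(crop(im,x,y,w,h,4),cv2.COLOR_BGR2HSV)
    n,l,st,c=cv2.connectedComponentsWithStats(f(hsv).astype(np.uint8))
    k=1+np.argmax(st[1:,4]); cs=max(cv2.findContours((l==k).astype(np.uint8),0,2)[0],key=cv2.contourArea)
    f=lambda p:((np.array(p)+.5)/4-.5+[x,y])
    r=cv2.minAreaRect(cs); e=cv2.fitEllipse(cs)
    return f(c[k]),f(r[0]),np.array(r[1])/4,r[2],f(e[0]),np.array(e[1])/4
P=lambda *a:print(*[q if isinstance(q,str) else np.round(q,2) for q in a])
```

Run:
```python
from h import *
t=cv2.imread("pics/top0.png");s=cv2.imread("pics/scene0.png")
low=lambda h:h[...,1]<90
dark=lambda h:(h[...,1]<100)
for nm,im,b in[("topwheel",t,(144,203,40,40)),("topcap",t,(230,210,28,28)),("scwheel",s,(166,245,40,40)),("sccap",s,(240,216,30,32))]:
    r=blob(im,*b,dark); P(nm,*r)
    n="top" if "top" in nm else "scene"
    P("  ell@z0/12/25",onz(n,r[4],0)*1e3,onz(n,r[4],.012)*1e3,onz(n,r[4],.025)*1e3)
r=blob(t,186,140,140,50,low);P("rail",*r)
r=blob(t,156,215,16,16,lambda h:h[...,1]>105);P("bore",*r,onz("top",r[0],.013)*1e3)
g=crop(t,186,140,140,50,4)
S=cv2.cvtColor(g,cv2.COLOR_BGR2HSV)[...,1].astype(int)
for c in(225,255,285,300): 
    w=np.where(S[:,(c-186)*4]<90)[0]; P(c,w.min()/4+140,w.max()/4+140)
for c in(166,172,176):
    w=np.where(S[(c-140)*4]<90)[0];P("row",c,w.min()/4+186,w.max()/4+186)
```

```text
topwheel [162.93 223.63] [162.88 223.62] [17.5 17.5] 90.0 [163.   223.59] [17.38 17.59]
  ell@z0/12/25 [435.45 257.09   0.  ] [435.66 253.8   12.  ] [435.89 250.24  25.  ]
topcap [243.05 223.9 ] [243. 224.] [13.75 14.25] 90.0 [243.05 223.87] [13.87 14.51]
  ell@z0/12/25 [438.33  27.95   0.  ] [438.51  27.4   12.  ] [438.7  26.8  25. ]
scwheel [185.72 264.17] [185.62 264.38] [19. 19.] 90.0 [185.74 264.17] [18.66 19.8 ]
  ell@z0/12/25 [445.41 250.39   0.  ] [437.49 252.69  12.  ] [428.9  255.17  25.  ]
sccap [255.88 231.03] [256.26 231.14] [13.92 14.36] 32.74 [255.91 231.06] [14.   14.38]
  ell@z0/12/25 [442.54  26.18   0.  ] [434.65  31.13  12.  ] [426.1  36.5  25. ]
rail [254.79 169.14] [254.66 166.57] [117.51  24.81] 0.23 [257.82 169.31] [ 25.76 115.37]
bore [163.25 223.47] [163.19 223.44] [6.19 6.72] 45.0 [163.27 223.47] [6.19 6.89] [436.05 252.83  13.  ]
225 164.75 179.0
255 163.0 179.0
285 163.5 179.25
300 163.5 179.5
row 166 196.5 313.75
row 172 196.5 313.75
row 176 196.25 313.75
```

Run:
```python
from h import *
t=cv2.imread("pics/top0.png");s=cv2.imread("pics/scene0.png")
g=crop(t,186,140,140,50,8); S=cv2.cvtColor(g,cv2.COLOR_BGR2HSV)[...,1].astype(int)
f=lambda i,o:(i+.5)/8-.5+o
top=[];bot=[]
for c in list(range(198,212))+list(range(224,230))+list(range(250,264))+list(range(280,312)):
    w=np.where(S[:,int((c-186+.5)*8)]<90)[0]; top.append((c,f(w.min(),140)));bot.append((c,f(w.max(),140)))
top=np.array([q for q in top if q[1]>162]);bot=np.array(bot)
a=np.polyfit(*top.T,1);b=np.polyfit(*bot.T,1);P("top",a,"bot",b,np.std(top[:,1]-np.polyval(a,top[:,0])))
w=np.where(S[(175-140)*8]<90)[0]; L,Rr=f(w.min(),186),f(w.max(),186);P(L,Rr)
q=[onz("top",(x,np.polyval(k,x)),.025) for k in(a,b) for x in(L,Rr)];P(np.array(q)*1e3)
q=np.array(q); u=(q[0]-q[1]);P("len",np.linalg.norm(u)*1e3); u/=np.linalg.norm(u)
n=np.array([u[1],-u[0],0]); 
mid=(q[0]+q[1])/2-n*.023; mid2=(q[2]+q[3])/2
P("mid",mid*1e3,"botmid",mid2*1e3); ax=mid-u*.105; P("axle",ax*1e3,"yaw",np.arctan2(-u[0],u[1]))
ax[2]=.077;P("tip px pred",pix("top",ax),pix("scene",ax),"finished", pix("top",mid+u*.105+[0,0,.059]))
p,e=tri("top",(292.8,167.1),"scene",(267.3,167));P("tri tip",p*1e3,e*1e3)
# finished cap top
p,e=tri("top",(215.5,168.5),"scene",(207.5,191));P("tri fin",p*1e3,e*1e3)
```

```text
top [1.0000e-02 1.6062e+02] bot [1.0000e-02 1.7712e+02] 0.29
195.81 313.56
[[ 609.93  163.47   25.  ]
 [ 612.23 -169.06   25.  ]
 [ 564.02  162.1    25.  ]
 [ 566.89 -169.19   25.  ]]
len 332.54
mid [588.08  -2.96  25.  ] botmid [565.45  -3.55  25.  ]
axle [ 588.81 -107.95   25.  ] yaw 0.01
tip px pred [293.69 168.46] [268.14 166.02] finished [214.68 167.43]
tri tip [ 593.06 -106.87   69.92] 1.56
tri fin [585.93 101.71  82.22] 4.01
```

The rows are not in the units I measure in: shifts go in units of 5 mm. I convert before sending: 0.24 m is 48, 0.18 m is 36.

{"fn": "nudge_tcp", "kwargs": {
  "increments": [
    [12, 0, 0, 0.165, 1],
    [24, 0, 0, 0.33, 1],
    [36, 0, 0, 0.33, 1],
    [48, 0, 0, 0.33, 1],
    [48, 0, 0, 0.33, 1]
  ]
}}

```text
time_s: 0.72
tool_pos: [0.433, -0.5116, 0.2391]
ee_rot: [1.0, 0.002, 0.0, -0.0]
force: [-0.7, -0.0, -0.2]
finger_gap: 0.998
finger_force: 0.0
```

{"fn": "nudge_tcp", "kwargs": {
  "increments": [
    [0, -12, 0, 0, 1],
    [0, -24, 0, 0, 1],
    [0, -36, 0, 0, 1],
    [0, -48, 0, 0, 1],
    [0, -60, 0, 0, 1]
  ]
}}

```text
time_s: 1.35
tool_pos: [0.4283, -0.2124, 0.2396]
ee_rot: [1.0, -0.001, -0.0, -0.0]
force: [1.3, 0.6, 0.6]
finger_gap: 1.004
finger_force: 0.0
```

{"fn": "nudge_tcp", "kwargs": {
  "increments": [
    [0, -12, 0, 0, 1],
    [0, -24, 0, 0, 1],
    [0, -36, 0, 0, 1],
    [0, -48, 0, 0, 1],
    [0, -60, 0, 0, 1]
  ]
}}

```text
time_s: 1.98
tool_pos: [0.429, 0.0874, 0.2397]
ee_rot: [1.0, -0.001, 0.0, 0.0]
force: [1.4, 0.2, 0.4]
finger_gap: 1.002
finger_force: 0.0
```

{"fn": "nudge_tcp", "kwargs": {
  "increments": [
    [0, -11, 0, 0, 1],
    [0, -22, 0, 0, 1],
    [1.4, -33, 6, 0, 1],
    [1.4, -33, 16, 0, 1],
    [1.4, -33, 26, 0, 1]
  ]
}}

```text
time_s: 2.6
tool_pos: [0.4367, 0.2514, 0.1084]
ee_rot: [1.0, 0.0, 0.0, -0.0]
force: [0.2, 0.4, -0.8]
finger_gap: 1.004
finger_force: 0.0
```

{"fn": "nudge_tcp", "kwargs": {
  "increments": [
    [0, 0, 6, 0, 1],
    [0, 0, 12, 0, 1],
    [0, 0, 15, 0, 1],
    [0, 0, 17.6, 0, 1],
    [0, 0, 17.6, 0, 1]
  ]
}}

```text
time_s: 3.22
tool_pos: [0.4366, 0.2511, 0.0214]
ee_rot: [1.0, -0.0, -0.0, 0.0]
force: [-0.5, 0.3, -0.5]
finger_gap: 0.995
finger_force: 0.0
```

{"fn": "nudge_tcp", "kwargs": {
  "increments": [
    [0, 0, 0, 0, 0.5],
    [0, 0, 0, 0, 0.5],
    [0, 0, 0, 0, 0.5],
    [0, 0, 0, 0, 0.5],
    [0, 0, 0, 0, 0.5]
  ]
}}

```text
time_s: 3.85
tool_pos: [0.437, 0.2516, 0.0221]
ee_rot: [1.0, -0.0, 0.0, -0.0]
force: [-0.7, -0.1, 6.1]
finger_gap: 0.672
finger_force: 30.0
```

Scaled: -0.13 m is -26, 0.1 m is 20.

{"fn": "nudge_tcp", "kwargs": {
  "increments": [
    [0, 0, -6, 0, 0.5],
    [0, 0, -14, 0, 0.5],
    [0, 0, -26, 0, 0.5],
    [0, 10, -26, 0, 0.5],
    [0, 20, -26, 0, 0.5]
  ]
}}

```text
time_s: 4.47
tool_pos: [0.4367, 0.1508, 0.1524]
ee_rot: [1.0, 0.001, 0.001, -0.0]
force: [0.0, 0.3, -1.2]
finger_gap: 0.668
finger_force: 30.0
```

{"fn": "nudge_tcp", "kwargs": {
  "increments": [
    [5, 10, 0, 0, 0.5],
    [10, 20, 0, 0, 0.5],
    [15.2, 30, 0, 0, 0.5],
    [20, 40, 0, 0, 0.5],
    [24, 46, 0, 0, 0.5]
  ]
}}

```text
time_s: 5.1
tool_pos: [0.5569, -0.081, 0.1513]
ee_rot: [1.0, -0.001, -0.0, 0.0]
force: [0.8, 1.2, -1.1]
finger_gap: 0.668
finger_force: 30.0
```

{"fn": "nudge_tcp", "kwargs": {
  "increments": [
    [6.4, 5.8, 0, 0, 0.5],
    [6.4, 5.8, 2, 0, 0.5],
    [6.4, 5.8, 4, 0, 0.5],
    [6.4, 5.8, 4, 0, 0.5]
  ]
}}

```text
time_s: 5.6
tool_pos: [0.5867, -0.1065, 0.1302]
ee_rot: [1.0, 0.0, -0.002, -0.0]
force: [-0.6, 1.0, -0.6]
finger_gap: 0.671
finger_force: 30.0
```

Run:
```python
from h import *
T=manip.sense(); p=T["tool_pos"];print(p)
a=[]
for n in("top","scene"):
    im=cv2.cvtColor(manip.read_camera(n),cv2.COLOR_RGB2BGR); cv2.imwrite(f"pics/{n}1.png",im)
    u=pix(n,[p[0],p[1],.08]).astype(int); a.append(crop(im,u[0]-35,u[1]-35,70,70,6)[:, :400]); print(n,u-35)
cv2.imwrite("pics/c3.png",np.hstack(a))
```

```text
[ 0.58665322 -0.10649693  0.13015288]
top [258 134]
scene [233 130]
```

View pics/c3.png

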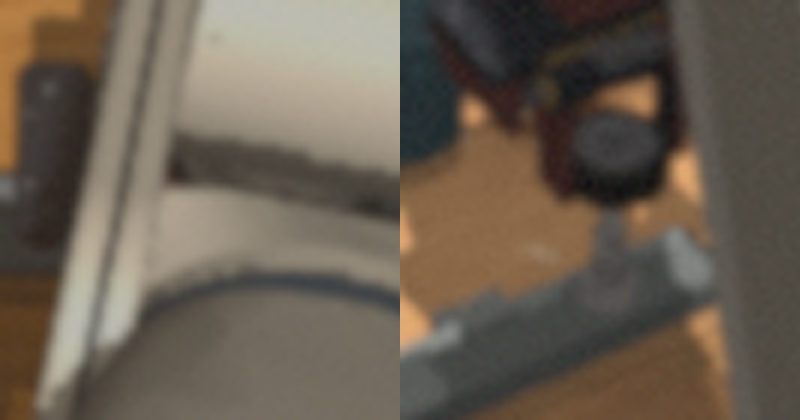

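The arm hides the work from the top camera. In the scene view the held wheel (about (269,156)) sits right above the nose (about (268,168)). I'll check the numbers.

Run:
```python
from h import *
p=manip.sense()["tool_pos"];print(p)
s=cv2.imread("pics/scene1.png");s0=cv2.imread("pics/scene0.png")
for z in(.025,.045,.077): P("axle pred",z,pix("scene",[.5888,-.108,z]))
P("wheel pred top/bot",pix("scene",[*p[:2],p[2]+.0035]),pix("scene",[*p[:2],p[2]-.0215]))
# shaft columns per row in start picture (nose, axle are bright/dark against orange -> low saturation)
for im in(s0,s):
  for r in(167,170,173):
    g=cv2.cvtColor(crop(im,250,r-1,36,3,4),cv2.COLOR_BGR2HSV)[6,:,1]; w=np.where(g<(100 if im is s0 else 90))[0]
    P(r,(w.min()+.5)/4-.5+250,(w.max()+.5)/4-.5+250,len(w)/4)
```

```text
[ 0.5878228  -0.1067375   0.13141283]
axle pred 0.02 [267.71 177.85]
axle pred 0.04 [267.88 173.38]
axle pred 0.08 [268.16 166.02]
wheel pred top/bot [268.51 152.36] [268.28 158.51]
167 264.88 278.62 7.0
170 264.62 282.62 18.25
173 264.12 285.38 21.5
167 264.88 285.38 10.5
170 264.62 285.38 21.0
173 263.88 285.38 21.75
```

{"fn": "nudge_tcp", "kwargs": {
  "increments": [
    [0.2, 0.2, 2, 0, 0.5],
    [0.2, 0.2, 4, 0, 0.5],
    [0.2, 0.2, 6, 0, 0.5],
    [0.2, 0.2, 7.2, 0, 0.5],
    [0.2, 0.2, 8.4, 0, 0.5]
  ]
}}

```text
time_s: 6.32
tool_pos: [0.5895, -0.1086, 0.0891]
ee_rot: [1.0, -0.0, -0.0, -0.0]
force: [0.1, 0.1, -1.8]
finger_gap: 0.671
finger_force: 30.0
```

{"fn": "nudge_tcp", "kwargs": {
  "increments": [
    [0, 0, 0.6, 0, 0.5],
    [0, 0, 1.2, 0, 0.5],
    [0, 0, 1.8, 0, 0.5],
    [0, 0, 1.8, 0, 0.5]
  ]
}}

```text
time_s: 6.82
tool_pos: [0.5895, -0.1086, 0.0806]
ee_rot: [1.0, -0.0, -0.0, -0.0]
force: [0.4, 0.1, -0.7]
finger_gap: 0.669
finger_force: 30.0
```

Scaled: 0.008 m is 1.6, 0.006 m is 1.2.

{"fn": "nudge_tcp", "kwargs": {
  "increments": [
    [0, 0, 0.4, 0, 0.5],
    [0, 0, 0.8, 0, 0.5],
    [0, 0, 1.2, 0, 0.5],
    [0, 0, 1.6, 0, 0.5],
    [0, 0, 1.6, 0, 0.5]
  ]
}}

```text
time_s: 7.45
tool_pos: [0.5897, -0.1086, 0.0725]
ee_rot: [1.0, -0.0, 0.0, -0.0]
force: [-0.1, 0.3, -1.4]
finger_gap: 0.671
finger_force: 30.0
```

Scaled: 0.016 m is 3.2, 0.014 m is 2.8.

{"fn": "nudge_tcp", "kwargs": {
  "increments": [
    [0, 0, 0.8, 0, 0.5],
    [0, 0, 1.6, 0, 0.5],
    [0, 0, 2.4, 0, 0.5],
    [0, 0, 2.8, 0, 0.5],
    [0, 0, 3.2, 0, 0.5]
  ]
}}

```text
time_s: 8.07
tool_pos: [0.5897, -0.1086, 0.0566]
ee_rot: [1.0, -0.0, 0.0, 0.0]
force: [1.4, 1.0, 0.0]
finger_gap: 0.667
finger_force: 30.0
```

Scaled: 0.003 m is 0.6, 0.002 m is 0.4.

{"fn": "nudge_tcp", "kwargs": {
  "increments": [
    [0, 0, 0.2, 0, 0.5],
    [0, 0, 0.4, 0, 0.5],
    [0, 0, 0.6, 0, 0.5],
    [0, 0, 0.6, 0, 0.5]
  ]
}}

```text
time_s: 8.57
tool_pos: [0.5898, -0.1086, 0.0549]
ee_rot: [1.0, -0.0, 0.0, 0.0]
force: [-2.7, 2.3, 10.9]
finger_gap: 0.667
finger_force: 30.0
```

{"fn": "nudge_tcp", "kwargs": {
  "increments": [
    [0, 0, 0, 0, 0.8],
    [0, 0, 0, 0, 1],
    [0, 0, 0, 0, 1],
    [0, 0, 0, 0, 1]
  ]
}}

```text
time_s: 9.07
tool_pos: [0.5894, -0.1086, 0.0535]
ee_rot: [1.0, -0.0, -0.0, -0.0]
force: [0.1, 1.2, -0.0]
finger_gap: 0.996
finger_force: 0.0
```

{"fn": "nudge_tcp", "kwargs": {
  "increments": [
    [0, 0, -8, 0, 1],
    [0, 0, -18, 0, 1],
    [0, 0, -24, 0, 1],
    [-8, -8, -24, 0, 1],
    [-16, -16, -24, 0, 1]
  ]
}}

```text
time_s: 9.7
tool_pos: [0.5089, -0.028, 0.174]
ee_rot: [1.0, -0.001, 0.001, -0.0]
force: [0.7, 0.6, -0.4]
finger_gap: 0.996
finger_force: 0.0
```

{"fn": "nudge_tcp", "kwargs": {
  "increments": [
    [-7, -5.6, 0, 0, 1],
    [-14.2, -11.2, 0, 0, 1],
    [-14.2, -11.2, 8, 0, 1],
    [-14.2, -11.2, 16, 0, 0.6],
    [-14.2, -11.2, 16, 0, 0.6]
  ]
}}

```text
time_s: 10.32
tool_pos: [0.4365, 0.0274, 0.0919]
ee_rot: [1.0, -0.0, -0.003, 0.0]
force: [-0.9, 0.3, -0.1]
finger_gap: 0.812
finger_force: 0.0
```

Run:
```python
from h import *
T=manip.sense(); print(T["tool_pos"])
a=[]
for n in("top","scene"):
    im=cv2.cvtColor(manip.read_camera(n),cv2.COLOR_RGB2BGR); cv2.imwrite(f"pics/{n}2.png",im)
    u=(pix(n,[.589,-.108,.05])).astype(int); a.append(crop(im,u[0]-33,u[1]-33,66,66,6)); print(n,u-33)
s=cv2.imread("pics/scene2.png");a=a[1:];a.append(crop(s,223,198,66,66,6))
cv2.imwrite("pics/c4.png",np.hstack(a))
```

```text
[0.4365087  0.02744701 0.09186471]
top [259 136]
scene [234 139]
```

View pics/c4.png

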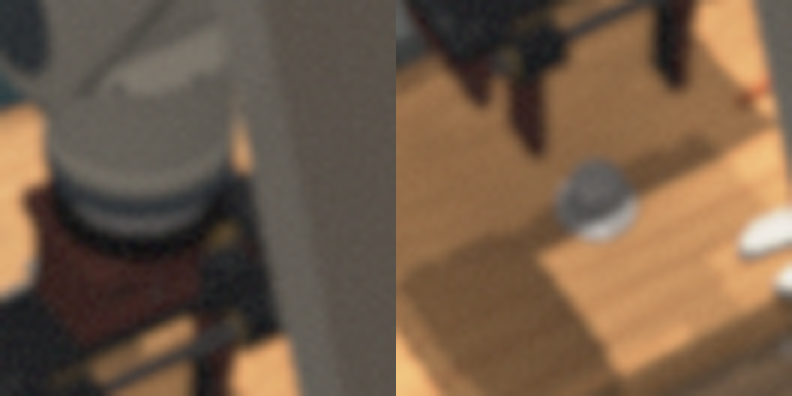

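{"fn": "nudge_tcp", "kwargs": {
  "increments": [
    [0.2, 0, 6, 0, 0.6],
    [0.2, 0, 10, 0, 0.6],
    [0.2, 0, 12, 0, 0.6],
    [0.2, 0, 13.2, 0, 0.6],
    [0.2, 0, 13.2, 0, 0.6]
  ]
}}

```text
time_s: 11.05
tool_pos: [0.44, 0.0274, 0.0281]
ee_rot: [1.0, -0.0, 0.0, -0.0]
force: [0.0, 0.3, -0.0]
finger_gap: 0.601
finger_force: 0.0
```

Scaled: 0.004 m is 0.8, -0.001 m is -0.2.

{"fn": "nudge_tcp", "kwargs": {
  "increments": [
    [-0.2, 0, 0.8, 0, 0.6],
    [-0.2, 0, 0.8, 0, 0.6]
  ]
}}

```text
time_s: 11.3
tool_pos: [0.4386, 0.0274, 0.0238]
ee_rot: [1.0, -0.0, 0.0, -0.0]
force: [-0.2, -0.9, 0.1]
finger_gap: 0.602
finger_force: 0.0
```

{"fn": "nudge_tcp", "kwargs": {
  "increments": [
    [0, 0, 0, 0, 0.25],
    [0, 0, 0, 0, 0.25],
    [0, 0, 0, 0, 0.25],
    [0, 0, 0, 0, 0.25],
    [0, 0, 0, 0, 0.25]
  ]
}}

```text
time_s: 11.92
tool_pos: [0.4387, 0.0274, 0.0237]
ee_rot: [1.0, -0.0, 0.0, -0.0]
force: [0.3, 1.1, 1.3]
finger_gap: 0.308
finger_force: 30.0
```

{"fn": "nudge_tcp", "kwargs": {
  "increments": [
    [0, 0, -6, 0, 0.25],
    [0, 0, -16, 0, 0.25],
    [0, 0, -24, 0, 0.25],
    [8, 8, -24, 0, 0.25],
    [16, 16, -24, 0, 0.25]
  ]
}}

```text
time_s: 12.55
tool_pos: [0.5198, -0.0533, 0.1448]
ee_rot: [1.0, 0.001, 0.001, 0.0]
force: [0.6, 0.7, -1.4]
finger_gap: 0.303
finger_force: 30.0
```

{"fn": "nudge_tcp", "kwargs": {
  "increments": [
    [7, 5.6, 0, 0, 0.25],
    [12, 10, 0, 0, 0.25],
    [14.2, 11.2, 0, 0, 0.25],
    [14.2, 11.2, 0, 0, 0.25]
  ]
}}

```text
time_s: 13.05
tool_pos: [0.5892, -0.1084, 0.1432]
ee_rot: [1.0, -0.0, -0.0, -0.0]
force: [-0.4, 0.3, -1.0]
finger_gap: 0.305
finger_force: 30.0
```

Run:
```python
from h import *
T=manip.sense(); print(T["tool_pos"])
im=cv2.cvtColor(manip.read_camera("scene"),cv2.COLOR_RGB2BGR); cv2.imwrite("pics/scene3.png",im)
cv2.imwrite("pics/c5.png",crop(im,238,130,60,60,10))
```

```text
[ 0.58921316 -0.1083675   0.14321157]
```

View pics/c5.png

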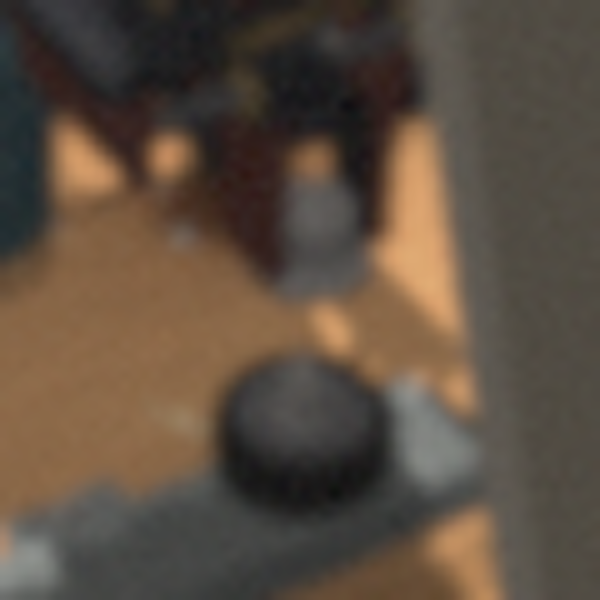

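The picture shows the wheel seated on the shoulder at about (268,172). The cap is above it, with its dome right edge at about column 273.5, so it is aligned to about 1 mm. Descending.

Scaled: 0.046 m is 9.2, 0.04 m is 8.

{"fn": "nudge_tcp", "kwargs": {
  "increments": [
    [0, 0, 2, 0, 0.25],
    [0, 0, 4, 0, 0.25],
    [0, 0, 6, 0, 0.25],
    [0, 0, 8, 0, 0.25],
    [0, 0, 9.2, 0, 0.25]
  ]
}}

```text
time_s: 13.72
tool_pos: [0.5892, -0.1085, 0.0967]
ee_rot: [1.0, -0.0, -0.0, -0.0]
force: [0.7, -0.4, -1.0]
finger_gap: 0.303
finger_force: 30.0
```

{"fn": "nudge_tcp", "kwargs": {
  "increments": [
    [0, 0, 0.2, 0, 0.25],
    [0, 0, 0.4, 0, 0.25],
    [0, 0, 0.6, 0, 0.25],
    [0, 0, 0.6, 0, 0.25]
  ]
}}

```text
time_s: 14.22
tool_pos: [0.5897, -0.1086, 0.0949]
ee_rot: [1.0, -0.0, 0.0, 0.0]
force: [-0.5, 0.1, -1.5]
finger_gap: 0.309
finger_force: 30.0
```

Scaled: 0.003 m is 0.6, 0.002 m is 0.4.

{"fn": "nudge_tcp", "kwargs": {
  "increments": [
    [0, 0, 0.2, 0, 0.25],
    [0, 0, 0.4, 0, 0.25],
    [0, 0, 0.6, 0, 0.25],
    [0, 0, 0.6, 0, 0.25]
  ]
}}

```text
time_s: 14.72
tool_pos: [0.5899, -0.1084, 0.0921]
ee_rot: [1.0, -0.0, 0.0, -0.0]
force: [-0.5, 1.5, 5.1]
finger_gap: 0.305
finger_force: 30.0
```

{"fn": "nudge_tcp", "kwargs": {
  "increments": [
    [0, 0, 0.2, 0, 0.25],
    [0, 0, 0.4, 0, 0.25],
    [0, 0, 0.4, 0, 0.25]
  ]
}}

```text
time_s: 15.1
tool_pos: [0.5901, -0.1084, 0.0907]
ee_rot: [1.0, -0.0, 0.001, -0.0]
force: [-1.8, 3.2, 10.1]
finger_gap: 0.311
finger_force: 30.0
```

Scaled: -0.0005 m is -0.1, -0.0003 m is -0.06.

{"fn": "nudge_tcp", "kwargs": {
  "increments": [
    [-0.06, -0.1, 0.2, 0, 0.25],
    [-0.06, -0.1, 0.4, 0, 0.25],
    [-0.06, -0.1, 0.4, 0, 0.25]
  ]
}}

```text
time_s: 15.48
tool_pos: [0.5897, -0.1081, 0.0881]
ee_rot: [1.0, -0.0, 0.001, 0.0]
force: [0.2, 2.5, 3.0]
finger_gap: 0.311
finger_force: 30.0
```

{"fn": "nudge_tcp", "kwargs": {
  "increments": [
    [0, 0, 0.2, 0, 0.25],
    [0, 0, 0.4, 0, 0.25],
    [0, 0, 0.4, 0, 0.25]
  ]
}}

```text
time_s: 15.85
tool_pos: [0.5893, -0.1081, 0.0851]
ee_rot: [1.0, -0.0, -0.0, -0.0]
force: [3.6, 0.6, -5.6]
finger_gap: 0.307
finger_force: 30.0
```

Clicked: the force dropped and reversed, so the nose is drawing the cap down. I'll push on to the stop.

{"fn": "nudge_tcp", "kwargs": {
  "increments": [
    [0, 0, 0.2, 0, 0.25],
    [0, 0, 0.4, 0, 0.25],
    [0, 0, 0.4, 0, 0.25]
  ]
}}

```text
time_s: 16.23
tool_pos: [0.5892, -0.1082, 0.0837]
ee_rot: [1.0, -0.0, -0.0, 0.0]
force: [0.9, 1.9, -2.0]
finger_gap: 0.309
finger_force: 30.0
```

{"fn": "nudge_tcp", "kwargs": {
  "increments": [
    [0, 0, 0.1, 0, 0.25],
    [0, 0, 0.2, 0, 0.25],
    [0, 0, 0.2, 0, 0.25]
  ]
}}

```text
time_s: 16.6
tool_pos: [0.589, -0.1081, 0.0827]
ee_rot: [1.0, -0.0, -0.0, 0.0]
force: [0.2, 0.3, 0.1]
finger_gap: 0.306
finger_force: 30.0
```

Scaled: 0.001 m is 0.2, 0.0005 m is 0.1.

{"fn": "nudge_tcp", "kwargs": {
  "increments": [
    [0, 0, 0.1, 0, 0.25],
    [0, 0, 0.2, 0, 0.25],
    [0, 0, 0.2, 0, 0.25],
    [0, 0, 0.2, 0, 0.25]
  ]
}}

```text
time_s: 17.1
tool_pos: [0.5892, -0.1082, 0.0824]
ee_rot: [1.0, -0.0, -0.0, 0.0]
force: [-2.3, 0.4, 7.5]
finger_gap: 0.309
finger_force: 30.0
```

{"fn": "nudge_tcp", "kwargs": {
  "increments": [
    [0, 0, 0.08, 0, 0.25],
    [0, 0, 0.08, 0, 0.25],
    [0, 0, 0.08, 0, 0.25],
    [0, 0, 0.08, 0, 0.25],
    [0, 0, 0.08, 0, 0.25]
  ]
}}

```text
time_s: 17.73
tool_pos: [0.5892, -0.1082, 0.0823]
ee_rot: [1.0, -0.0, 0.0, 0.0]
force: [-2.8, -0.2, 9.8]
finger_gap: 0.305
finger_force: 30.0
```

{"fn": "nudge_tcp", "kwargs": {
  "increments": [
    [0, 0, 0, 0, 0.25],
    [0, 0, 0, 0, 0.25],
    [0, 0, 0, 0, 0.25],
    [0, 0, 0, 0, 0.25],
    [0, 0, 0, 0, 0.25]
  ]
}}

```text
time_s: 18.35
tool_pos: [0.5892, -0.1082, 0.0824]
ee_rot: [1.0, -0.0, 0.0, 0.0]
force: [-3.7, 1.0, 10.6]
finger_gap: 0.308
finger_force: 30.0
```

{"fn": "nudge_tcp", "kwargs": {
  "increments": [
    [0, 0, 0, 0, 0.25],
    [0, 0, 0, 0, 0.25],
    [0, 0, 0, 0, 0.25],
    [0, 0, 0, 0, 0.25]
  ]
}}

```text
time_s: 18.85
tool_pos: [0.5892, -0.1082, 0.0823]
ee_rot: [1.0, -0.0, -0.0, 0.0]
force: [-3.6, -0.0, 9.2]
finger_gap: 0.308
finger_force: 30.0
```

```bash
python3 -c "
from rig import manip
print(manip.sign_off())"
```

```text
the job is handed in; nothing more can be done
None
```

I handed the job in at about 19 s, with the wide-bored wheel on the axle's shoulder, the hub cap clicked on with its flange at hub height, and the fingers still pressing it with about 10 N; `sign_off()` returned no verdict.

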